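# Seat the hinge bracket and snap the toggle clamp shut

### The arm

A 6-joint arm with a two-finger parallel gripper is mounted at the origin on the work surface. World frame = base frame: x ahead of the robot, y to its left, z up, the work surface at z = 0. Lengths are in m, angles in rad, forces in N, time in s.
With the tool pointing down it reaches from about 0.3 to 0.875 m from the base axis. Payload 6.4 kg.
Tool frame: the origin (TCP) lies where the fingers leave the gripper's body, on its centre line; the fingertips stand 73 mm ahead of it and the grasp point (between the pads) lies 54 mm ahead of it; z points along the fingers, y is the line along which they close (so a half turn about z gives the same grasp; the last joint's range is limited). The gripper opens to 85 mm and grips with 20 to 120 N. Pads are 22 mm wide; open, the fingers measure 114 mm over their backs; the gripper's body (76 mm by 85 mm) begins 54 mm behind the grasp point. The pads swing forward as they close: fully open they stand 13 mm farther back than shut.
Start: joints at [-1.488, 0.181, 1.607, -0, 1.354, -0.206], TCP at [0.164, -0.551, 0.304] pointing down, gripper open.
Joint ranges: [-2.99, 2.99], [-0.89, 2.07], [0.3, 2.58], [-1.14, 4.28], [0, 2.63], [-3.12, 3.12]. Speed limits (rad/s): [2.57, 2.57, 3.01, 3.14, 3.14, 3.14].

### API

Orientations are given as a unit quaternion [w, x, y, z].
In Python, from bench import ctrl gives the robot as it stands.
- The arm moves only by the tool carry_out, never from a script. Its argument "steps" is one flat list of numbers, 7 for each row, row after row: the shift along the tool's x, y, z in m, then the turn, a rotation vector about the tool's x, y, z in rad, then the opening, from 0 (shut) to 1 (fully open). In form: [dx, dy, dz, wx, wy, wz, claw, dx, dy, dz, wx, wy, wz, claw, ...]. A call has 1 to 20 rows; each row is the pose to reach, as a shift and turn from the pose commanded when the call began, along the tool's axes at that moment; what a row does not reach only later rows make up. A row lasts 1/10 s, in which the tool goes at most 50 mm and 8.59 degrees, less where a joint would pass 70% of its speed; a pose out of reach is approached as far as the arm can. A call with a gripper value outside its range is refused whole. The fingers move at their own pace and stop on an object; the grip force is fixed at half the most. Time passes only in rows, so rows that repeat a pose let the fingers close. It gives the time, the measured TCP pose, the force, the opening and the grip force at its end, in the units of the state.
- ctrl.get_obs(): the state, without advancing time (a new reading comes with each control period).
- ctrl.camera(name): name is "scene" or "top"; returns the picture (400x640x3 uint8, red, green, blue); there is no depth.
- ctrl.camera_params(name): a dict with "vertical_fov" (degrees; the focal length in pixels is half the picture's height over the tangent of half this angle, whatever the lens; pixels are square), "cx", "cy" (the principal point, pixels), "cam_to_world" (4x4, takes a point from camera to world coordinates). Camera axes: x right, y down, z forward; pixel columns grow to the right and rows downward; lengths in m; the calibration is good to about 2 mm. A picture is of the moment at which its call begins. camera_params takes no time and is no camera call.
- ctrl.hand_in(): hands the job in; it is judged then, once.
The state is a dict: "time_s": time; "q": joint angles; "dq": joint speeds; "joint_efforts": joint torques, N m; "eef_pos": TCP position; "eef_rot": TCP orientation; "wrist_force": force on the tool from outside, world axes, zero at the start; "torque": the same for the moment, N m; "opening": opening from 0.0 (shut) to 1.0 (fully open); "grasp_force": force on a finger pad.
Only numpy, scipy, OpenCV 4.12 (cv2) and the standard library are available. Lean on these libraries where they do the work, as an engineer would, in place of code of your own. Each camera call takes 0.05 s, during which the arm holds its last target. There are 200 camera calls.

### The job

In the drilling fixture, push the black seat-hinge bracket along its nest with the fingertips until it is fully home against the end stop. Then push the clamp's red handle over and down, past its dead point, until it snaps into lock and the clamp holds the bracket down. Pick nothing up, and leave the spray can, tape roll, tub and screwdriver where they are.

Things in the scene. Friction and masses are not known exactly. Their poses are not given: they have to be found in the camera images.
- fixture: Drilling fixture fixed to the bench: aluminium plate 250 x 100 x 12 mm, x = -190 to +60 mm. Origin: on the bench under the clamp's pivot. z up; x runs from the nest's open end past the end stop to the pivot and on to where the handle falls. Nest: channel along x at y = 0, 53 mm wide between blue rails 10 mm high, 12 mm wide, x = -185 to -50 mm.
- stop (a point): Middle of the end stop's face that the bracket meets, at fixture x = -45 mm, 19 mm above the bench. The dark steel stop is 77 mm wide and 14 mm high above the plate.
- pivot (a point): Pivot of handle and pressing arm, at fixture x = 0, y = 0, 55 mm above the bench, axis along the fixture's y. It lies between two steel cheeks (x = -20 to +25, y = -24 to +24 mm) whose tops are 64 mm above the bench.
- bracket: Loose black L bracket, 0.18 to 0.35 kg: plate 80 (x) x 50 (y) x 5 mm lying in the nest, underside 12 mm above the bench, with an upright flange 50 wide, 5 thick, 40 mm high at its -x end. Origin: centre of the plate's underside; axes as the fixture's; flange's outer face at x = -40 mm. Starts 35 to 55 mm short of the stop; home at fixture x = -85 mm. Slides at 1 to 4 N.
- lever (a joint): Angle of the red handle, rad. 0 = open, standing 75 degrees above level and leaning to fixture +x; grows as it tips to +x and down (elevation = 1.309 - value). Starts at 0 to 0.05. A spring resists up to the dead point near 1.0 (at most about 8 N at the push point); past about 1.05 it snaps by itself to its stop at 1.2, locked. Let go below about 0.9 it springs back; in between it may stick.
- lever_push (a point): Push point on the handle, on the face of the red grip that looks to fixture -x and up: mid-width, 95 mm from the pivot along the handle, 8 mm off its centre line. The grip is 26 mm wide (y), 16 mm thick, and covers 42 to 120 mm from the pivot. The point moves with the handle; its x axis equals the fixture's at joint value 0.
- lever_end (a point): End of the red grip, on the handle's centre line, 120 mm from the pivot; moves with the handle.
- pad: Black rubber pad, 16 mm across, sprung, at the end of the pressing arm, 75 mm from the pivot. Origin: at the pivot. The arm is linked to the handle: while open it stands up towards fixture -x, at most 52 degrees above level, its top at most 135 mm above the bench, x = -90 to -30 mm. Locked, it is level and the pad presses the bracket's plate at fixture x = -75 mm with 3 to 4 N.
- glue_can: Blue glue spray can with white cap, upright, 58 mm across, 152 mm high; origin at the centre of its foot. Bystander.
- tape_roll: Yellow roll of tape lying flat, 80 mm across, 25 mm high; origin at the centre of its underside. Bystander.
- tub: Green open plastic tub, 72 mm across, 60 mm high; origin at the centre of its underside. Bystander.
- screwdriver: Screwdriver, 170 mm long, lying on the bench; origin at the middle of its underside, x axis towards the blade. Bystander.
There are look-alikes about, which are no part of the job. What is meant by the bracket is not purple or turquoise, and is the larger of those in its own colour.

How it is judged:
By the outcome, as a careful person would: the job done as asked, in the order asked, and still so for the second after the job is handed in, with the robot touching nothing.
It also fails if it takes over 54 s, if anything falls off the work surface, if the arm or the gripper's body presses on something with over 40 N, if the wrist force passes 120 N, or if a joint passes its speed limit or range.

## Working session

There is one attempt and no reset: what is moved stays moved. The work goes in short steps, Python scripts to look and compute and a tool call to move; the robot and the scene stay as the last step left them, time stands still between calls to the robot, and variables do not carry over. Pictures are saved under pics/ and viewed, at most 10 in all, crops included, and the job is handed in when it is done.

Besides the shell and the picture viewer there is one more tool, called after "Emit:" in YAML: its name, and indented under it one key for each argument. carry_out: Moves the arm, as the interface text tells. Its arguments: {"type":"object","properties":{"steps":{"type":"array"}},"required":["steps"]}

```bash
mkdir -p pics; ls; python3 - <<'E'
from bench import ctrl
import cv2
for n in("scene","top"):
    cv2.imwrite(f"pics/{n}0.png",ctrl.camera(n)[:,:,::-1]); p=ctrl.camera_params(n); print(n,p)
o=ctrl.get_obs(); print(o["time_s"],o["eef_pos"],o["eef_rot"],o["opening"])
E
```

```text
pics
scene {'vertical_fov': 51.93811560311047, 'cx': 315.0316241074634, 'cy': 200.0008607616761, 'cam_to_world': array([[-0.62322397,  0.44740073, -0.64142378,  1.18544264],
       [ 0.78181382,  0.37630941, -0.49715026,  0.39688626],
       [ 0.01894841, -0.81130994, -0.58430912,  0.71259263],
       [ 0.        ,  0.        ,  0.        ,  1.        ]])}
top {'vertical_fov': 53.0894685614583, 'cx': 320.1244290820102, 'cy': 203.8195917497213, 'cam_to_world': array([[-0.00579607, -0.99977408,  0.02044987,  0.52352794],
       [-0.99995531,  0.00564194, -0.00758643, -0.08728946],
       [ 0.00746933, -0.02049293, -0.9997621 ,  1.15519065],
       [ 0.        ,  0.        ,  0.        ,  1.        ]])}
0.1 [ 0.1637216  -0.55077358  0.30304656] [-8.29447741e-04  9.89593031e-01  1.43892124e-01  3.48810127e-05] 0.9966699245344987
```

View pics/scene0.png

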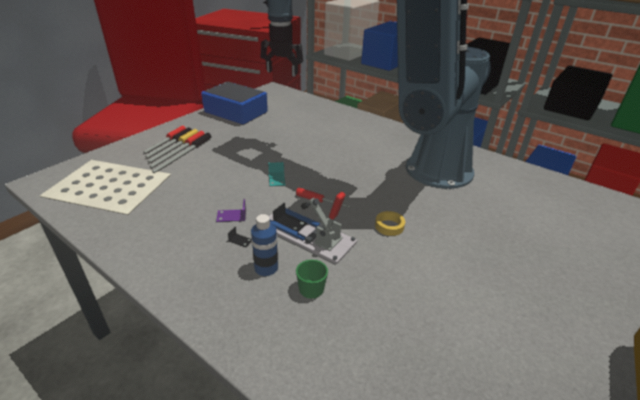

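View pics/top0.png

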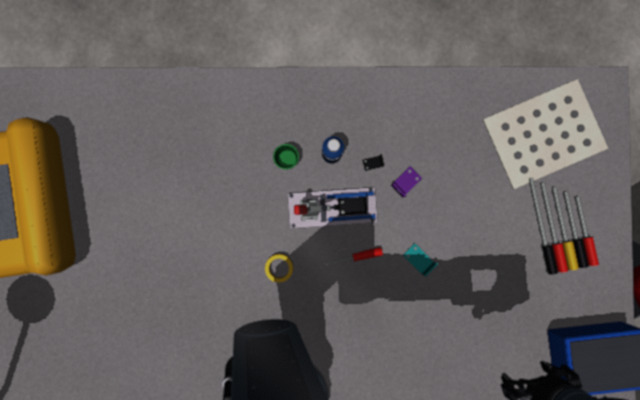

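Scene: fixture at about (312,232), red handle (337,205), can (264,245), tub (312,278), tape (390,223), and a red screwdriver (308,194). Top: fixture spans (289..376, 188..228), with its open end on the right. Bracket candidates in top: black in the nest (350,206), small black (373,162), purple (406,181), turquoise (420,259). I choose the one in the nest and will check it in a crop.

```bash
python3 - <<'E'
import cv2,numpy as np
a=cv2.imread("pics/top0.png")[180:240,280:390]; b=cv2.imread("pics/scene0.png")[180:265,260:370]
f=lambda i:cv2.resize(i,None,fx=7,fy=7,interpolation=cv2.INTER_CUBIC)
cv2.imwrite("pics/c_top.png",f(a)); cv2.imwrite("pics/c_scene.png",f(b))
E
```

```text
(no output)
```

View pics/c_top.png

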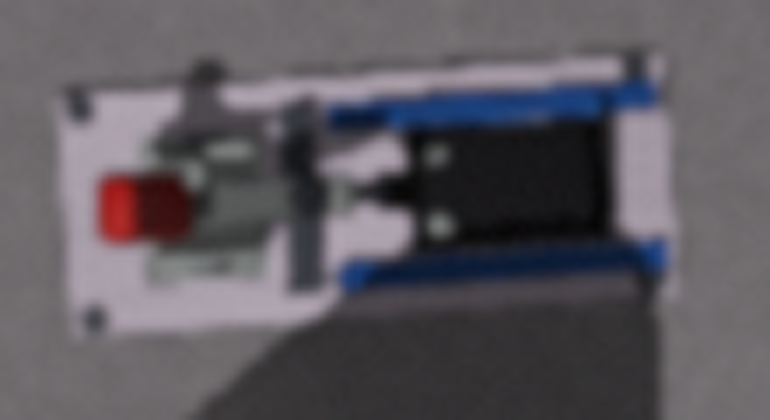

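View pics/c_scene.png

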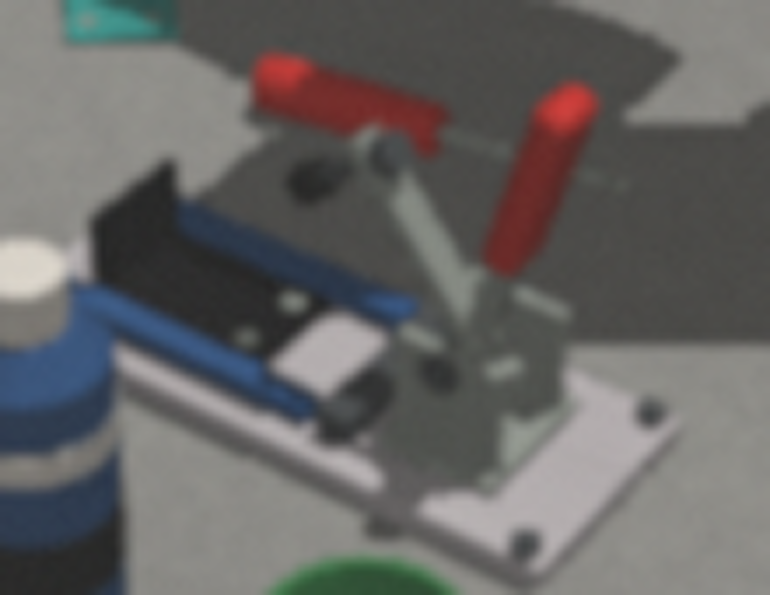

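Crops: bracket in the nest is black, its flange at crop x≈612 in top, with two holes and a gap to the stop. It is clearly larger than the small black one at (373,162). Handle cap at top crop (118,208), scene crop (572,100).

```bash
cat > h.py <<'E'
import numpy as np
from bench import ctrl
P={n:ctrl.camera_params(n) for n in("scene","top")}
def ray(n,u,v):
    p=P[n];f=200/np.tan(np.radians(p["vertical_fov"])/2);T=p["cam_to_world"]
    d=T[:3,:3]@[(u-p["cx"])/f,(v-p["cy"])/f,1];return T[:3,3],d/np.linalg.norm(d)
def onz(n,u,v,z):
    o,d=ray(n,u,v);return o+d*(z-o[2])/d[2]
def tri(us,ut):
    A=0;b=0;R=[ray("scene",*us),ray("top",*ut)]
    for o,d in R:
        M=np.eye(3)-np.outer(d,d);A=A+M;b=b+M@o
    x=np.linalg.solve(A,b);return x,[np.linalg.norm((np.eye(3)-np.outer(d,d))@(x-o))for o,d in R]
E
cat > m.py <<'E'
from h import *
np.set_printoptions(precision=4,suppress=True)
ct=lambda x,y:((x+.5)/7-.5+280,(y+.5)/7-.5+180)
cs=lambda x,y:((x+.5)/7-.5+260,(y+.5)/7-.5+180)
for k,s,t in(("c+x,-y?",(685,418),(72,338)),("c+x far",(535,575),(60,92)),("hcap",(570,103),(118,208)),("flange A",(92,217),(612,122)),("flange B",(175,165),(614,240))):
    print(k,*tri(cs(*s),ct(*t)))
C=np.array([onz("top",*ct(*c),.012) for c in((60,92),(72,338),(672,292),(660,52))]);print(C)
e=(C[0]+C[1])/2;s=(C[2]+C[3])/2;print("len",np.linalg.norm(e-s),"wid",np.linalg.norm(C[0]-C[1]))
ux=(e-s)/np.linalg.norm(e-s);w=C[1]-C[0];w/=np.linalg.norm(w)
th=np.arctan2(ux[1],ux[0]);O=C.mean(0)+ux*.065;O[2]=0
print("th",th,"cross ang",np.arctan2(w[1],w[0]),"O",O)
uy=np.array([-ux[1],ux[0],0])
F=lambda p:np.array([(p-O)@ux,(p-O)@uy,p[2]])
print("hcap F",F(tri(cs(570,103),ct(118,208))[0]))
for y in(122,240):print("flange top F",F(onz("top",*ct(612,y),.052)))
for y in(158,220):print("front edge F",F(onz("top",*ct(410,y),.017)))
print("flange tri F",F(tri(cs(92,217),ct(612,122))[0]),F(tri(cs(175,165),ct(614,240))[0]))
for n,u in(("tub",(287,156)),("can",(333,148)),("tape",(279,268)),("screw",(367,254))):print(n,F(onz("top",*u,{"can":.152,"tub":.06}.get(n,.02))))
E
python3 m.py
```

```text
c+x,-y? [ 0.4786 -0.0089  0.0089] [np.float64(0.00018227126007100135), np.float64(0.00018227126007104195)]
c+x far [ 0.5792 -0.0042  0.0069] [np.float64(0.0002630114410801963), np.float64(0.00026301144108014073)]
hcap [ 0.5302 -0.0358  0.167 ] [np.float64(0.0005934044974584072), np.float64(0.0005934044974585007)]
flange A [ 0.5646 -0.2261  0.0464] [np.float64(0.00032807330364458085), np.float64(0.00032807330364437707)]
flange B [ 0.5176 -0.2264  0.0446] [np.float64(4.722305776945941e-05), np.float64(4.722305776953704e-05)]
[[ 0.5792 -0.0048  0.012 ]
 [ 0.4789 -0.0093  0.012 ]
 [ 0.4961 -0.2541  0.012 ]
 [ 0.5942 -0.25    0.012 ]]
len 0.24552223024284545 wid 0.10039568779641145
th 1.636607524986519 cross ang -3.097079556789389 O [ 0.5328 -0.0647  0.    ]
hcap F [0.029  0.0007 0.167 ]
flange top F [-0.1622 -0.0208  0.052 ]
flange top F [-0.1587  0.0256  0.052 ]
front edge F [-0.0836 -0.013   0.017 ]
front edge F [-0.0817  0.0121  0.017 ]
flange tri F [-0.1631 -0.0211  0.0464] [-0.1604  0.0258  0.0446]
tub [ 0.0495 -0.1483  0.06  ]
can [-0.0732 -0.1469  0.152 ]
tape [0.0968 0.1607 0.02  ]
screw [-0.1543  0.1394  0.02  ]
```

```bash
cat >> h.py <<'E'
from scipy.spatial.transform import Rotation as Ro
O=np.array([.5328,-.0647,0]);TH=1.632
ux=np.array([np.cos(TH),np.sin(TH),0]);uy=np.array([-ux[1],ux[0],0]);uz=np.array([0,0,1.])
def goal(fx,fz,tilt,fy=0):
    "TCP pose with shut fingertip at fixture (fx,fy,fz)"
    R=np.c_[ux,-uy,-uz]@Ro.from_euler("y",tilt).as_matrix()
    return O+fx*ux+fy*uy+fz*uz-.073*R[:,2],R
def cur():
    o=ctrl.get_obs();return np.array(o["eef_pos"]),Ro.from_quat(np.roll(o["eef_rot"],-1)).as_matrix(),o
def steps(*gs):
    p,R,o=cur();np.set_printoptions(precision=4,suppress=True)
    t=p+.073*R[:,2]-O;print("t",o["time_s"],"tip F",t@ux,t@uy,t[2],"F",o["wrist_force"],"open",o["opening"])
    for g in gs:
        q,S=goal(*g);print(g,R.T@(q-p),Ro.from_matrix(R.T@S).as_rotvec())
E
python3 -c "
from h import *
steps((-.2,.12,.35),(-.2,.028,.35))"
```

```text
t 0.1 tip F -0.46246751935584074 0.39812325876814714 0.230046664755104 F [-0.8927 -0.0218  0.5425] open 0.9966699245344987
(-0.2, 0.12, 0.35) [ 0.4414 -0.1414  0.1148] [ 0.2337  0.2942 -1.3287]
(-0.2, 0.028, 0.35) [ 0.4414 -0.1413  0.2068] [ 0.2337  0.2942 -1.3287]
```

Emit:
carry_out:
  steps: [0.44,-0.141,0.115,0.234,0.294,-1.329,0,0.44,-0.141,0.115,0.234,0.294,-1.329,0,0.44,-0.141,0.115,0.234,0.294,-1.329,0,0.44,-0.141,0.115,0.234,0.294,-1.329,0,0.44,-0.141,0.115,0.234,0.294,-1.329,0,0.44,-0.141,0.115,0.234,0.294,-1.329,0,0.44,-0.141,0.115,0.234,0.294,-1.329,0,0.44,-0.141,0.115,0.234,0.294,-1.329,0,0.44,-0.141,0.115,0.234,0.294,-1.329,0,0.44,-0.141,0.115,0.234,0.294,-1.329,0,0.44,-0.141,0.115,0.234,0.294,-1.329,0,0.44,-0.141,0.115,0.234,0.294,-1.329,0,0.44,-0.141,0.115,0.234,0.294,-1.329,0,0.44,-0.141,0.115,0.234,0.294,-1.329,0]

```text
time_s: 1.5
eef_pos: [0.5446, -0.2919, 0.1894]
eef_rot: [-0.126, 0.675, 0.717, 0.119]
wrist_force: [0.1, -0.8, 0.4]
opening: -0.003
grasp_force: 0.0
```

```bash
python3 - <<'E'
from h import *
import cv2
steps((-.2,.12,.35),(-.2,.028,.35),(-.175,.028,.35),(-.136,.028,.35))
f=lambda i:cv2.resize(i[:,:,::-1],None,fx=4,fy=4,interpolation=cv2.INTER_CUBIC)
a=f(ctrl.camera("scene")[150:260,220:370]);b=f(ctrl.camera("top")[180:240,270:420])[:160]
cv2.imwrite("pics/a1.png",np.vstack([a,b]))
E
```

```text
t 1.5 tip F -0.20263904268916694 0.002051833213030903 0.12079729212904856 F [ 0.0648 -0.8198  0.3986] open -0.003072993961866355
(-0.2, 0.12, 0.35) [0.002  0.0021 0.0017] [ 0.0007  0.0025 -0.0016]
(-0.2, 0.028, 0.35) [-0.0293  0.0021  0.0881] [ 0.0007  0.0025 -0.0016]
(-0.175, 0.028, 0.35) [-0.0058  0.002   0.0967] [ 0.0007  0.0025 -0.0016]
(-0.136, 0.028, 0.35) [0.0309 0.002  0.1099] [ 0.0007  0.0025 -0.0016]
```

View pics/a1.png

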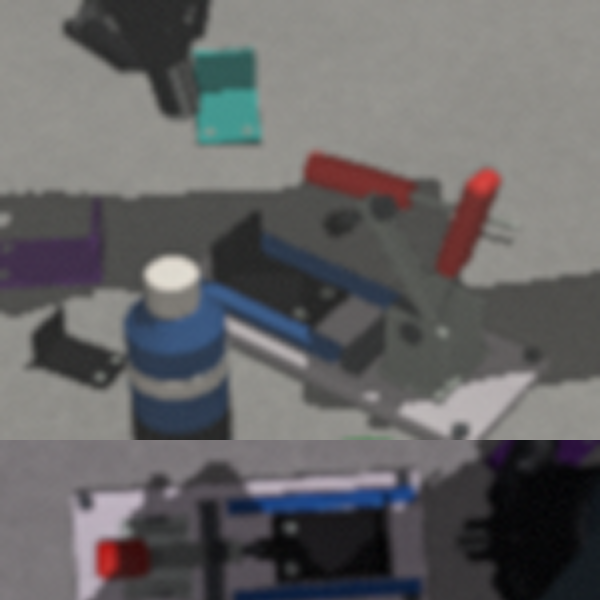

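View: gripper sits behind the nest's open end, fingertips at bottom crop (475,542), in line with the nest; the bracket hasn't moved. Descending and starting the push.

Emit:
carry_out:
  steps: [-0.0315,0.001,0.0865,0,0,0,0,-0.0315,0.001,0.0865,0,0,0,0,-0.0315,0.001,0.0865,0,0,0,0,-0.027,0.001,0.088,0,0,0,0,-0.022,0.001,0.09,0,0,0,0,-0.017,0.001,0.0917,0,0,0,0,-0.0127,0.001,0.0934,0,0,0,0,-0.008,0.001,0.095,0,0,0,0,-0.005,0.001,0.0961,0,0,0,0,-0.002,0.001,0.0972,0,0,0,0,0.001,0.001,0.0983,0,0,0,0,0.004,0.001,0.0994,0,0,0,0,0.007,0.001,0.1005,0,0,0,0,0.01,0.001,0.1016,0,0,0,0,0.013,0.001,0.1027,0,0,0,0,0.016,0.001,0.1038,0,0,0,0,0.016,0.001,0.1038,0,0,0,0]

```text
time_s: 3.3
eef_pos: [0.5433, -0.2397, 0.0968]
eef_rot: [-0.127, 0.675, 0.718, 0.119]
wrist_force: [1.0, -1.5, 1.5]
opening: -0.004
grasp_force: 0.6
```

```bash
python3 - <<'E'
from h import *
import cv2
steps((-.136,.028,.35))
f=lambda i:cv2.resize(i[:,:,::-1],None,fx=5,fy=5,interpolation=cv2.INTER_CUBIC)
a=f(ctrl.camera("scene")[180:255,250:370]);b=f(ctrl.camera("top")[187:232,280:400])
cv2.imwrite("pics/a2.png",np.vstack([a,b]))
E
```

```text
t 3.3 tip F -0.1503969277715532 0.00029283884257088645 0.028164562409460372 F [ 0.9724 -1.4828  1.4762] open -0.0037621788372026975
(-0.136, 0.028, 0.35) [0.0134 0.0003 0.0051] [-0.0004  0.0012  0.0005]
```

View pics/a2.png

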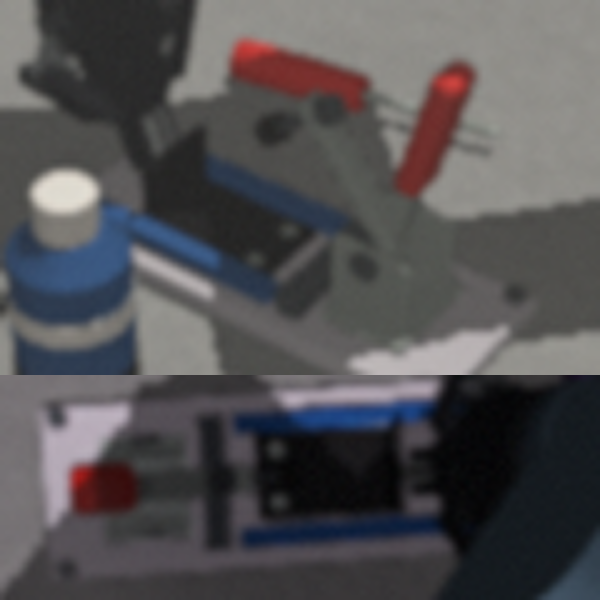

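Fingertips are touching the flange at (415,470). The bracket's front edge is now at (260,470) and the stop at (232,480), about 15 mm apart. Pushing on.

Emit:
carry_out:
  steps: [0.003,0,0.001,0,0,0,0,0.006,0,0.002,0,0,0,0,0.0085,0,0.003,0,0,0,0,0.011,0,0.004,0,0,0,0,0.012,0,0.0044,0,0,0,0,0.012,0,0.0044,0,0,0,0]

```text
time_s: 4.0
eef_pos: [0.5424, -0.2271, 0.0966]
eef_rot: [-0.127, 0.675, 0.718, 0.119]
wrist_force: [1.1, -0.0, 1.0]
opening: -0.002
grasp_force: 0.1
```

Emit:
carry_out:
  steps: [0.0009,0,0.0003,0,0,0,0,0.0009,0,0.0003,0,0,0,0]

```text
time_s: 4.2
eef_pos: [0.5424, -0.2265, 0.0967]
eef_rot: [-0.126, 0.675, 0.717, 0.119]
wrist_force: [-0.2, -1.2, -0.1]
opening: -0.001
grasp_force: 0.4
```

Emit:
carry_out:
  steps: [0.0009,0,0.0003,0,0,0,0,0.0009,0,0.0003,0,0,0,0]

```text
time_s: 4.4
eef_pos: [0.5423, -0.2256, 0.0967]
eef_rot: [-0.126, 0.675, 0.717, 0.119]
wrist_force: [0.7, -0.7, -0.4]
opening: 0.001
grasp_force: 0.4
```

Emit:
carry_out:
  steps: [0.0009,0,0.0003,0,0,0,0,0.0009,0,0.0003,0,0,0,0]

```text
time_s: 4.6
eef_pos: [0.5423, -0.2246, 0.0968]
eef_rot: [-0.126, 0.675, 0.717, 0.119]
wrist_force: [-0.0, -1.2, -0.5]
opening: 0.003
grasp_force: 0.4
```

Emit:
carry_out:
  steps: [0.0009,0,0.0003,0,0,0,0,0.0009,0,0.0003,0,0,0,0]

```text
time_s: 4.8
eef_pos: [0.5423, -0.2237, 0.0969]
eef_rot: [-0.126, 0.675, 0.718, 0.119]
wrist_force: [-0.1, -0.5, -1.0]
opening: 0.001
grasp_force: 0.5
```

Emit:
carry_out:
  steps: [0.0009,0,0.0003,0,0,0,0,0.0009,0,0.0003,0,0,0,0]

```text
time_s: 5.0
eef_pos: [0.5425, -0.2233, 0.0971]
eef_rot: [-0.126, 0.675, 0.718, 0.119]
wrist_force: [0.6, -3.3, -1.5]
opening: 0.003
grasp_force: 1.7
```

Emit:
carry_out:
  steps: [0.0009,0,0.0003,0,0,0,0,0.0009,0,0.0003,0,0,0,0]

```text
time_s: 5.2
eef_pos: [0.5428, -0.223, 0.0974]
eef_rot: [-0.125, 0.675, 0.718, 0.118]
wrist_force: [1.0, -5.9, -1.0]
opening: -0.001
grasp_force: 2.8
```

Emit:
carry_out:
  steps: [0.0014,0,0.0005,0,0,0,0,0.0014,0,0.0005,0,0,0,0]

```text
time_s: 5.4
eef_pos: [0.543, -0.2225, 0.0978]
eef_rot: [-0.124, 0.675, 0.718, 0.118]
wrist_force: [2.2, -8.8, 0.8]
opening: 0.002
grasp_force: 4.3
```

Emit:
carry_out:
  steps: [0.0014,0,0.0005,0,0,0,0,0.0014,0,0.0005,0,0,0,0,0.0014,0,0.0005,0,0,0,0]

```text
time_s: 5.7
eef_pos: [0.543, -0.2222, 0.0981]
eef_rot: [-0.123, 0.675, 0.718, 0.118]
wrist_force: [0.1, -12.4, 0.5]
opening: -0.001
grasp_force: 6.0
```

```bash
python3 - <<'E'
from h import *
import cv2
steps((-.155,.028,.35),(-.19,.04,.35),(-.19,.24,0))
f=lambda i:cv2.resize(i[:,:,::-1],None,fx=5,fy=5,interpolation=cv2.INTER_CUBIC)
a=f(ctrl.camera("scene")[180:255,250:370]);b=f(ctrl.camera("top")[187:232,280:400])
cv2.imwrite("pics/a3.png",np.vstack([a,b]))
E
```

```text
t 5.7 tip F -0.13337870405779376 -0.0008134629281935733 0.029364725596020963 F [  0.0863 -12.4194   0.5224] open -0.0010497825254663243
(-0.155, 0.028, 0.35) [-0.0215 -0.0006 -0.006 ] [0.0031 0.0085 0.0002]
(-0.19, 0.04, 0.35) [-0.0504 -0.0005 -0.029 ] [0.0031 0.0085 0.0002]
(-0.19, 0.24, 0) [ 0.0416  0.0001 -0.2132] [ 0.0031 -0.3415 -0.0003]
```

View pics/a3.png

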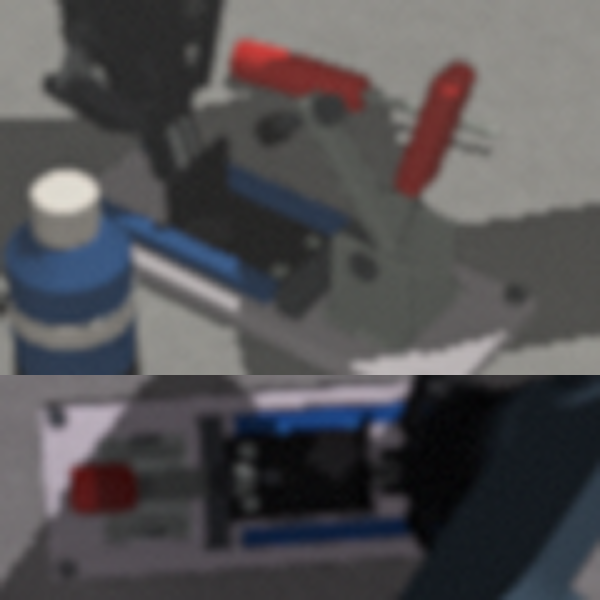

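Bracket's front edge now meets the stop at (233,475) with no gap, and force rose to 12 N: home. Retreating.

Emit:
carry_out:
  steps: [-0.0215,0,-0.006,0,0,0,0,-0.0215,0,-0.006,0,0,0,0,-0.05,0,-0.029,0,0,0,0,0.042,0,-0.213,0,-0.3415,0,0,0.042,0,-0.213,0,-0.3415,0,0,0.042,0,-0.213,0,-0.3415,0,0,0.042,0,-0.213,0,-0.3415,0,0,0.042,0,-0.213,0,-0.3415,0,0,0.042,0,-0.213,0,-0.3415,0,0]

```text
time_s: 6.7
eef_pos: [0.5447, -0.2512, 0.3138]
eef_rot: [-0.001, 0.685, 0.729, 0.003]
wrist_force: [0.4, 1.1, -0.5]
opening: -0.001
grasp_force: 0.0
```

```bash
python3 - <<'E'
from h import *
steps((-.19,.24,0),(-.015,.24,0),(-.015,.15,0))
E
```

```text
t 6.7 tip F -0.1865133673302699 -0.0006531948382133106 0.240755062242429 F [ 0.3536  1.0597 -0.5137] open -0.000822373842218011
(-0.19, 0.24, 0) [-0.0031 -0.0004  0.0007] [ 0.003  -0.0051  0.0015]
(-0.015, 0.24, 0) [ 0.1719 -0.0002  0.0016] [ 0.003  -0.0051  0.0015]
(-0.015, 0.15, 0) [ 0.1714 -0.0004  0.0916] [ 0.003  -0.0051  0.0015]
```

Emit:
carry_out:
  steps: [0.05,0,0.001,0,-0.005,0,0,0.1,0,0.001,0,-0.005,0,0,0.14,0,0.001,0,-0.005,0,0,0.172,0,0.001,0,-0.005,0,0,0.172,0,0.001,0,-0.005,0,0,0.172,0,0.001,0,-0.005,0,0,0.172,0,0.04,0,-0.005,0,0,0.172,0,0.07,0,-0.005,0,0,0.172,0,0.0915,0,-0.005,0,0,0.172,0,0.0915,0,-0.005,0,0,0.172,0,0.0915,0,-0.005,0,0]

```text
time_s: 7.8
eef_pos: [0.5331, -0.0807, 0.2206]
eef_rot: [-0.002, 0.686, 0.728, 0.0]
wrist_force: [0.2, 0.0, 0.5]
opening: 0.002
grasp_force: 0.0
```

```bash
python3 - <<'E'
from h import *
import cv2
a=[]
for v in np.arange(0,1.26,.1):
    e=1.309-v;d=np.array([np.cos(e),np.sin(e)]);n=np.array([-d[1],d[0]]);q=np.array([.002,.055])+.095*d+.008*n
    a.append((q[0]-.011,q[1],0))
steps((-.015,.15,0),*a)
f=lambda i:cv2.resize(i[:,:,::-1],None,fx=5,fy=5,interpolation=cv2.INTER_CUBIC)
cv2.imwrite("pics/a4.png",np.vstack([f(ctrl.camera("scene")[170:245,260:380]),f(ctrl.camera("top")[187:232,270:390])]))
E
```

```text
t 7.8 tip F -0.01576119413483475 0.0007725121194280817 0.14757662726187598 F [0.2437 0.021  0.4933] open 0.002430128175449746
(-0.015, 0.15, 0) [ 0.001   0.0006 -0.0024] [-0.002  -0.0026 -0.0011]
(np.float64(0.007860115449587458), np.float64(0.14883355746760635), 0) [ 0.0238  0.0006 -0.0012] [-0.002  -0.0026 -0.0011]
(np.float64(0.017143609737525562), np.float64(0.146681577592731), 0) [0.0331 0.0006 0.001 ] [-0.002  -0.0026 -0.0011]
(np.float64(0.026165885718894697), np.float64(0.14361354570044943), 0) [0.0421 0.0006 0.0041] [-0.002  -0.0026 -0.0011]
(np.float64(0.034836795794456976), np.float64(0.13966011655127272), 0) [0.0508 0.0006 0.008 ] [-0.002  -0.0026 -0.0011]
(np.float64(0.04306970309695918), np.float64(0.13486079150242952), 0) [0.059  0.0006 0.0129] [-0.002  -0.0026 -0.0011]
(np.float64(0.05078234713807202), np.float64(0.12926352382336198), 0) [0.0667 0.0006 0.0185] [-0.002  -0.0026 -0.0011]
(np.float64(0.057897665727997885), np.float64(0.1229242395625086), 0) [0.0738 0.0006 0.0248] [-0.002  -0.0026 -0.0011]
(np.float64(0.06434456495539781), np.float64(0.1159062787527151), 0) [0.0802 0.0006 0.0319] [-0.002  -0.0026 -0.0011]
(np.float64(0.07005862953425321), np.float64(0.10827976253856345), 0) [0.0859 0.0006 0.0395] [-0.002  -0.0026 -0.0011]
(np.float64(0.07498276642011074), np.float64(0.10012089254907443), 0) [0.0908 0.0006 0.0477] [-0.002  -0.0026 -0.0011]
(np.float64(0.07906777526491021), np.float64(0.09151118951621913), 0) [0.0949 0.0006 0.0563] [-0.002  -0.0026 -0.0011]
(np.float64(0.08227284001059876), np.float64(0.0825366787467124), 0) [0.0981 0.0006 0.0653] [-0.002  -0.0026 -0.0011]
(np.float64(0.08456593670969102), np.float64(0.07328703058558432), 0) [0.1003 0.0007 0.0746] [-0.002  -0.0026 -0.0011]
```

View pics/a4.png

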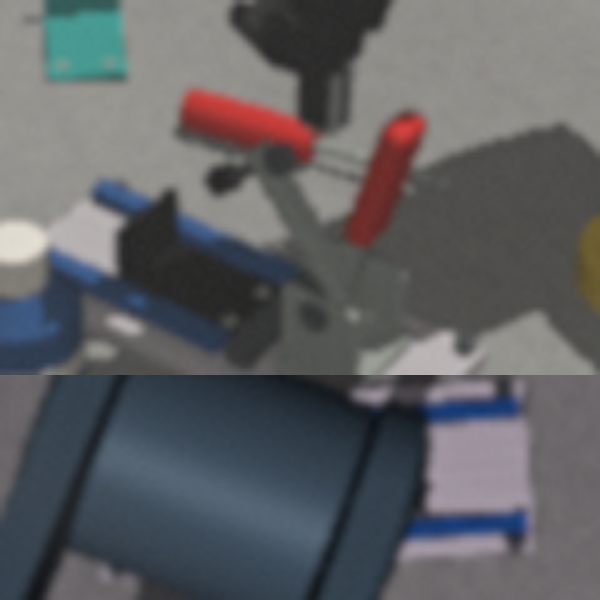

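Fingers (325,120) stand between the pressing arm and the handle, the bracket is still home, and nothing is touched. Pushing along the arc.

Emit:
carry_out:
  steps: [0.012,0.0006,0,0,0,0,0,0.018,0.0006,0,0,0,0,0,0.024,0.0006,0,0,0,0,0,0.029,0.0006,0,0,0,0,0,0.033,0.0006,0.001,0,0,0,0,0.038,0.0006,0.003,0,0,0,0,0.042,0.0006,0.004,0,0,0,0,0.047,0.0006,0.006,0,0,0,0,0.051,0.0006,0.008,0,0,0,0,0.055,0.0006,0.0105,0,0,0,0,0.059,0.0006,0.013,0,0,0,0,0.059,0.0006,0.013,0,0,0,0]

```text
time_s: 9.1
eef_pos: [0.5305, -0.0203, 0.208]
eef_rot: [-0.001, 0.685, 0.729, 0.001]
wrist_force: [1.5, -1.6, 1.8]
opening: -0.001
grasp_force: 1.4
```

```bash
python3 - <<'E'
from h import *
import cv2
steps()
f=lambda i:cv2.resize(i[:,:,::-1],None,fx=5,fy=5,interpolation=cv2.INTER_CUBIC)
cv2.imwrite("pics/a5.png",f(ctrl.camera("scene")[150:245,260:400]))
E
```

```text
t 9.1 tip F 0.04465839120127505 -0.00038079856524246905 0.13503895372949054 F [ 1.4592 -1.6298  1.847 ] open -0.001397666062996692
```

View pics/a5.png

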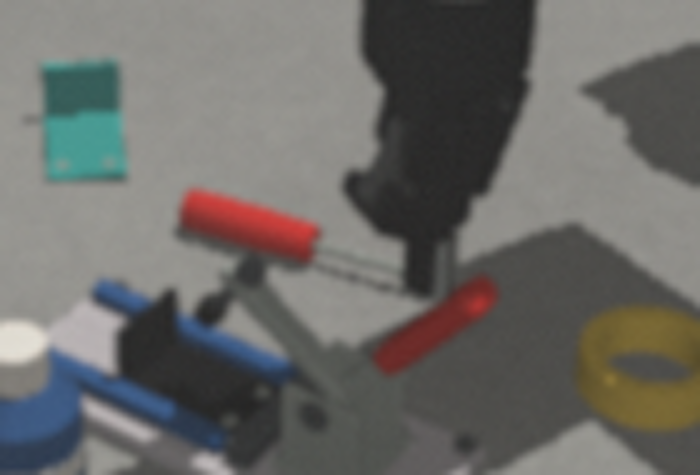

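The handle has tipped to about half way, with the finger (435,290) on the grip near its outer end, and the arm is coming down. Going on past the dead point.

Emit:
carry_out:
  steps: [0.004,0,0.003,0,0,0,0,0.0075,0,0.006,0,0,0,0,0.011,0,0.0095,0,0,0,0,0.0145,0,0.0125,0,0,0,0,0.018,0,0.016,0,0,0,0,0.021,0,0.0195,0,0,0,0,0.024,0,0.0235,0,0,0,0,0.0265,0,0.0275,0,0,0,0,0.029,0,0.0315,0,0,0,0,0.0315,0,0.0355,0,0,0,0,0.0335,0,0.04,0,0,0,0,0.0355,0,0.0445,0,0,0,0,0.037,0,0.049,0,0,0,0,0.0385,0,0.0535,0,0,0,0,0.0395,0,0.057,0,0,0,0,0.04,0,0.059,0,0,0,0,0.04,0,0.06,0,0,0,0,0.04,0,0.06,0,0,0,0]

```text
time_s: 10.95
eef_pos: [0.5279, 0.0192, 0.1482]
eef_rot: [-0.001, 0.685, 0.729, 0.001]
wrist_force: [-0.4, 0.2, 0.3]
opening: 0.001
grasp_force: 0.0
```

```bash
python3 - <<'E'
from h import *
import cv2
steps()
f=lambda i:cv2.resize(i[:,:,::-1],None,fx=5,fy=5,interpolation=cv2.INTER_CUBIC)
cv2.imwrite("pics/a6.png",f(ctrl.camera("scene")[150:255,260:400]))
E
```

```text
t 10.95 tip F 0.08416175908210982 -0.0001932483830339414 0.07522746460182285 F [-0.3872  0.2492  0.2866] open 0.0006678581079673123
```

View pics/a6.png

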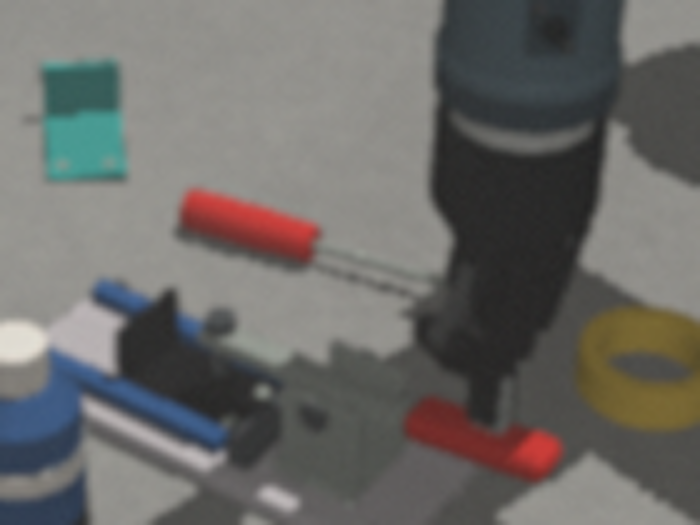

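The handle lies down (485,440), the arm is level on the bracket's plate, and there is no load on the finger: snapped into lock. Retracting straight up.

Emit:
carry_out:
  steps: [0,0,-0.04,0,0,0,0,0,0,-0.09,0,0,0,0,0,0,-0.14,0,0,0,0,0,0,-0.15,0,0,0,0,0,0,-0.15,0,0,0,0,0,0,-0.15,0,0,0,0,0,0,-0.15,0,0,0,0]

```text
time_s: 11.7
eef_pos: [0.5269, 0.0191, 0.296]
eef_rot: [-0.002, 0.685, 0.728, -0.0]
wrist_force: [0.7, 0.1, -0.5]
opening: -0.003
grasp_force: 0.0
```

```bash
python3 - <<'E'
from h import *
import cv2
steps()
b=ctrl.camera("scene")[150:255,260:400]
a=cv2.resize(cv2.imread("pics/a6.png"),(140,105),interpolation=cv2.INTER_AREA)[:,:,::-1]
for i in(a,b):
    i=i.astype(int);m=(i[:,:,0]>90)&(i[:,:,1]<60)&(i[:,:,2]<70);m[:,:75]=0
    y,x=np.nonzero(m);print(len(x),x.min(),x.max(),y.min(),y.max())
d=np.abs(a.astype(int)-b).mean(2);print("bracket region diff",d[55:95,20:55].mean())
E
```

```text
t 11.7 tip F 0.08420810828282181 0.0010632061586378005 0.22301088577550732 F [ 0.6879  0.0641 -0.5374] open -0.002610149058922999
224 81 110 80 95
210 81 110 80 94
bracket region diff 3.1759523809523813
```

Handle and bracket are unchanged after letting go.

```bash
python3 -c "
from bench import ctrl
print(ctrl.hand_in())"
```

```text
the job is handed in; nothing more can be done
None
```

The bracket is pushed home against the stop and the clamp is locked down on it; I handed the job in at about 12 s, with the arm clear and the can, tape, tub and screwdriver never touched.

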